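Third hand at the drill vice

ROBOT

A 7-joint arm with a two-finger parallel gripper is mounted at the origin on the work surface. World frame = base frame: x ahead of the robot, y to its left, z up, the work surface at z = 0. Lengths are in m, angles in rad, forces in N, time in s.
With the tool pointing down it reaches from about 0.425 to 0.925 m from the base axis. Payload 6.8 kg.
Tool frame: the origin (TCP) lies between the finger pads; the fingertips stand 17 mm ahead of it and the grasp point (between the pads) lies 2 mm behind it; z points along the fingers, x is the direction in which the jaws open and shut, and the axes are right-handed (so a half turn about z gives the same grasp; the last joint's range is limited). The gripper opens to 85 mm and grips with 20 to 120 N. Pads are 22 mm wide; open, the fingers measure 114 mm over their backs; the gripper's body (76 mm by 85 mm) begins 54 mm behind the grasp point. The pads swing forward as they close: fully open they stand 13 mm farther back than shut.
Start: joints at [-1.316, 0.477, 0.022, 1.555, -0.011, 1.109, -0.083], TCP at [0.24, 0.631, 0.248] pointing down, gripper open.
Joint ranges: [-2.96, 2.96], [-0.34, 2.1], [-1.41, 1.46], [0.24, 2.44], [-1.37, 4.51], [0.17, 1.92], [-2.96, 2.96]. Speed limits (rad/s): [2.39, 2.39, 3.14, 3.14, 3.14, 3.14, 3.14].

INTERFACE

Orientations are given as a unit quaternion [w, x, y, z].
In Python, from station import readout, read_camera, get_calibration, bot, models gives the robot as it stands.
- The arm moves only by the tool carry_out, never from a script. Its argument "deltas" is a list of rows, each a list of 2 entries, a list of its own where there are three numbers: the shift along the tool's x, y, z in cm, then the turn about the tool's z in degrees. A call has 1 to 10 rows; each row is the pose to reach, as a shift and turn from the pose measured when the call began, along the tool's axes at that moment; what a row does not reach only later rows make up. A row lasts 1/8 s, in which the tool goes at most 62.5 mm and 10.7 degrees, less where a joint would pass 70% of its speed; a pose out of reach is approached as far as the arm can. A call with a gripper value outside its range is refused whole. "hand" is the opening, from 0 (shut) to 1 (fully open), set as the call begins (left out, the last holds). The fingers move at their own pace and stop on an object; "newtons" is the grip in N (left out, the last holds). Time passes only in rows, so rows that repeat a pose let the fingers close. It gives the time, the measured TCP pose, the force and the opening at its end, in the units of the state.
- readout.get_obs(): the state, without advancing time (a new reading comes with each control period).
- read_camera(name): name is "side" or "top" or "wrist"; returns the picture (420x560x3 uint8, red, green, blue); there is no depth.
- get_calibration(name): a dict with "fov_y" (degrees; the focal length in pixels is half the picture's height over the tangent of half this angle, whatever the lens; pixels are square), "cx", "cy" (the principal point, pixels), "world_from_camera" (4x4, takes a point from camera to world coordinates). Camera axes: x right, y down, z forward; pixel columns grow to the right and rows downward; lengths in m; the calibration is good to about 2 mm. A picture is of the moment at which its call begins: read the wrist's pose just before it. get_calibration takes no time and is no camera call; for the wrist camera it gives the pose at the moment of the call.
- bot.hand_in(): hands the job in, once; it reports no verdict.
Trained networks look in the newest picture that a camera, given by its name, has taken for a name from the list of things; names that differ only in an ending like _2 or _b are one class to them, and where a whole thing is asked for, a point or a joint stands for the part that bears it (a point fixed in the world has none). Each returns a list of dicts, best first, with "score" (0 to 1); they miss things now and then, are a little off and sometimes report something else, mostly with a low value. They report only what shows in the picture. A call takes as long as a camera call. They do not tell look-alikes from the thing itself.
- models.spot_in(query, camera): "centre" ([row, column] in pixels, amid what is visible of it).
The state is a dict: "t": time; "q": joint angles; "joint_vel": joint speeds; "joint_torque": joint torques, N m; "eef_pos": TCP position; "tool_rot": TCP orientation; "contact_force": force on the tool from outside, world axes, zero at the start; "torque": the same for the moment, N m; "gripper_width": opening from 0.0 (shut) to 1.0 (fully open).
Only numpy, scipy, OpenCV 4.12 (cv2) and the standard library are available. Lean on these libraries where they do the work, as an engineer would, in place of code of your own. Each camera call takes 0.05 s, during which the arm holds its last target. There are 200 camera calls.

TASK

Stand the open brass box on the bed of the drill vice, open side up, lengthways between the jaws and midway across their width, and let go of it. Then slide the moving jaw up until the box is squarely against the fixed jaw, and finish still holding the jaw there with a light, steady push of about 12 N, touching only the jaw, so that I can throw the cam lever and screw the lid on: the program ends while holding. The sheet walls bow under a hard shove, so ease the jaw up to the box, and leave the other things on the bench where they are.

Things in the scene. Friction and masses are not known exactly. Their poses are not given: they have to be found in the camera images.
- box: Open-topped box of thin brass sheet, 84 mm long (its x), 58 mm wide (y), 32 mm high; walls and floor 3 mm, a 9 mm screw post in each inside corner, 3 mm below the rim; about 0.34 kg. Origin: centre of the underside, z up out of the open side; both ends alike. Starts standing on the bench left or right of the vice. Can be gripped from above over its long walls (58 mm).
- vice: Green cast-iron drill vice bolted to the bench: base 310 x 116 mm, bolt ears 156 mm wide. Origin: on the bench under the centre line, 65 mm before the fixed jaw's face; x runs along the vice from the moving jaw (robot's side) to the fixed jaw, y left across the jaws. Bed: two flat steel ways 110 mm over both, 26 mm slot between, 28 mm above the bench, open at the sides.
- bed (a point): Point on the bed, midway across the jaws, where the centre of the box's underside is when its end is against the fixed jaw: 42 mm before the fixed jaw's face, 23 mm ahead of the vice's origin, 28 mm above the bench. Axes as the vice's.
- fixed_jaw: Fixed jaw at the far end: upright steel face 110 mm wide, 38 mm high above the bed; the casting behind it is 116 mm wide, no higher and 59 mm deep. Origin: middle of the lower edge of its face, on the bed; axes as the vice's.
- jaw: Moving jaw: slides along the vice's x on the ways, +x closes; 1.5 N friction, no spring, stays where left. Starts 120 to 165 mm from the fixed jaw's face. Steel face 110 mm wide, 38 mm high above the bed, on a plate 116 mm wide, 40 mm high, 14 mm thick; behind it a narrow block (point block). Origin: middle of the lower edge of its face, on the bed; axes as the vice's.
- block (a point): Middle of the moving jaw's narrow rear block, 49 mm behind its face, 24 mm above the bed: block 40 mm wide (y), 56 mm long (x), 38 mm high above the bed. Grip it from above across its 40 mm, or push its rear end, 28 mm behind this point. The open cam lever lies along the jaw's right (-y) side, 58 to 94 mm from the centre line, up to 42 mm above the bed.
- ring: Bystander: plain brass ring, 92 mm across, 28 mm high, on the bench on the other side of the vice from the box. Origin: centre of the underside.
- hammer: Bystander: hammer with an orange handle lying on the bench at the far right.
- bowl: Bystander: turned wooden bowl, 124 mm across, 75 mm high, at the far left. Origin: centre of the underside.
There are look-alikes about, which are no part of the job. What is shaped like the box but orange or purple is not meant.

How it is judged:
On the way:
1. the box stands on the vice bed between the jaws, let go (z of box in the frame of bed between -0.003 and 0.003 m and x of box in the frame of bed between -0.05 and 0.004 m and y of box in the frame of bed between -0.02 and 0.02 m and angle between box's own z axis and vertical below 0.06 rad and contact force between the fingers and box below 0.1 N), for 0.2 s.
At the end, for the whole second after the job is handed in: Box flat on the bed, open side up, lengthways (0.05 rad), within 12 mm of midway across the jaws, one end against the fixed jaw (3 mm); the robot holds the moving jaw so the box bears on the fixed jaw with 6 to 20 N through the last second, touching only the jaw, not the box (x of box in the frame of bed between -0.003 and 0.003 m and y of box in the frame of bed between -0.012 and 0.012 m and z of box in the frame of bed between -0.003 and 0.003 m and angle between box's own z axis and vertical below 0.05 rad and angle between the x axis of box and the x axis of vice, either way round below 0.05 rad and contact force between box and fixed_jaw between 6 and 20 N and contact force between box and jaw above 6 N and contact force between each of the arm, the fingers and box below 0.3 N and linear speed of box below 0.01 m/s); the arm keeps its last pose, push and grip.
It fails at once if the box is shoved against the fixed jaw or squeezed by the moving jaw with more than 40 N (contact force between box and fixed_jaw above 40 N or contact force between box and jaw above 40 N).
It fails at once if a bystander is moved more than 30 mm (distance of any of ring, hammer, bowl from where it was at the start of the episode above 0.03 m).
It also fails if it takes over 58 s, if anything falls off the work surface, if the arm or the gripper's body presses on something with over 40 N, if the wrist force passes 120 N, or if a joint passes its speed limit or range.

## Working session

There is one attempt and no reset: what is moved stays moved. The work goes in short steps, Python scripts to look and compute and a tool call to move; the robot and the scene stay as the last step left them, time stands still between calls to the robot, and variables do not carry over. Pictures are saved under pics/ and viewed, about 8 in all and at most 12, crops included, and the job is handed in when it is done.

Besides the shell and the picture viewer there is one more tool, called after "Request:" as name(argument=value, ...) on one line, values as JSON. carry_out: Moves the arm, as the interface text tells. Its arguments: {"type":"object","properties":{"deltas":{"type":"array"},"hand":{"type":"number"},"newtons":{"type":"number"}},"required":["deltas"]}

```bash
mkdir -p pics; cat > h.py <<'E'
import numpy as np, cv2
from station import readout, read_camera, get_calibration, bot, models
def ray(cal,r,c):
    f=210/np.tan(np.radians(cal["fov_y"])/2); T=np.array(cal["world_from_camera"])
    return T[:3,3], T[:3,:3]@np.array([(c-cal["cx"])/f,(r-cal["cy"])/f,1])
def onz(cal,r,c,z):
    o,d=ray(cal,r,c); return o+d*(z-o[2])/d[2]
def proj(cal,p):
    f=210/np.tan(np.radians(cal["fov_y"])/2); T=np.linalg.inv(np.array(cal["world_from_camera"]))
    q=T[:3,:3]@np.array(p)+T[:3,3]; return cal["cy"]+f*q[1]/q[2], cal["cx"]+f*q[0]/q[2]
def save(n,im): cv2.imwrite("pics/"+n+".png",im[...,::-1])
E
python3 - <<'E'
from h import *
o=readout.get_obs(); print({k:np.round(v,3) for k,v in o.items()})
t=read_camera("top"); s=read_camera("side")
save("top",t); save("side",s)
for cam in("top","side"):
  cal=get_calibration(cam); print(cam,cal["fov_y"],np.round(cal["world_from_camera"],3).tolist(),cal["cx"],cal["cy"])
  for q,z in(("box",.03),("jaw",.068),("fixed_jaw",.066),("ring",.03),("vice",.03),("hammer",.02),("bowl",.07)):
    for d in models.spot_in(q,cam)[:4]: print(q,np.round(d["centre"]),round(d["score"],2),onz(cal,*d["centre"],z).round(3))
E
```

```text
{'t': np.float64(0.0), 'q': array([-1.316,  0.478,  0.022,  1.556, -0.012,  1.109, -0.083]), 'joint_vel': array([-0.001,  0.   , -0.   ,  0.001, -0.   , -0.001,  0.001]), 'joint_torque': array([-0.0000e+00, -5.9645e+01,  1.6080e+00, -2.8119e+01,  1.2000e-02,
        9.0000e-03, -0.0000e+00]), 'eef_pos': array([0.239, 0.631, 0.247]), 'tool_rot': array([ 0.001,  0.823,  0.568, -0.001]), 'contact_force': array([ 0.623, -0.658,  0.086]), 'torque': array([ 0.005, -0.001,  0.007]), 'gripper_width': np.float64(0.997)}
top 56.689881073669106 [[-0.005, -0.998, 0.058, 0.488], [-1.0, 0.004, -0.017, 0.038], [0.016, -0.058, -0.998, 0.988], [0.0, 0.0, 0.0, 1.0]] 277.75164402830706 213.76056957049923
box [232. 165.] 0.91 [0.5   0.299 0.03 ]
box [254. 219.] 0.88 [0.445 0.166 0.03 ]
box [242. 100.] 0.88 [0.476 0.456 0.03 ]
jaw [242. 307.] 0.61 [ 0.474 -0.046  0.068]
fixed_jaw [156. 311.] 0.98 [ 0.681 -0.057  0.066]
ring [250. 411.] 0.63 [ 0.452 -0.306  0.03 ]
vice [208. 306.] 0.93 [ 0.556 -0.049  0.03 ]
hammer [173. 433.] 0.79 [ 0.646 -0.37   0.02 ]
hammer [241. 307.] 0.57 [ 0.475 -0.051  0.02 ]
hammer [151. 154.] 0.24 [0.703 0.331 0.02 ]
bowl [151. 152.] 0.64 [0.692 0.319 0.07 ]
side 47.161504842828876 [[0.713, -0.453, 0.535, -0.204], [-0.701, -0.441, 0.561, -0.722], [-0.018, -0.775, -0.632, 0.935], [0.0, 0.0, 0.0, 1.0]] 287.4937013746202 219.0587356335751
box [203. 221.] 0.96 [0.473 0.284 0.03 ]
box [231. 235.] 0.92 [0.417 0.151 0.03 ]
box [219. 179.] 0.6 [0.334 0.315 0.03 ]
box [252. 298.] 0.31 [ 0.482 -0.043  0.03 ]
jaw [251. 297.] 0.77 [ 0.454 -0.066  0.068]
jaw [282. 432.] 0.7 [ 0.608 -0.378  0.068]
fixed_jaw [219. 350.] 0.68 [ 0.658 -0.077  0.066]
ring [301. 357.] 0.86 [ 0.458 -0.268  0.03 ]
ring [246. 318.] 0.29 [ 0.541 -0.063  0.03 ]
vice [244. 318.] 0.85 [ 0.546 -0.059  0.03 ]
vice [219. 348.] 0.38 [ 0.687 -0.048  0.03 ]
hammer [283. 429.] 0.78 [ 0.644 -0.356  0.02 ]
bowl [166. 268.] 0.75 [0.677 0.286 0.07 ]
```

View pics/top.png

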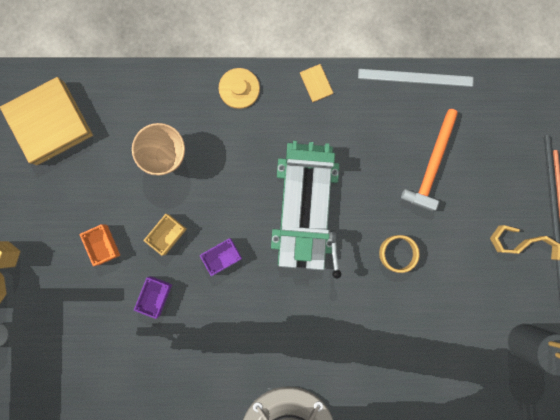

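View pics/side.png

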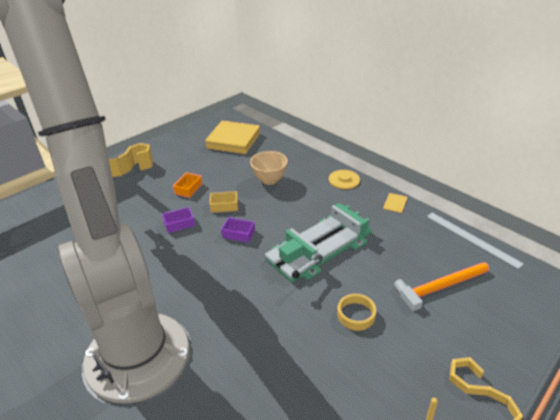

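The top view shows the brass box at (232,165). Its look-alikes are orange at (245,100) and purple at (257,220) and (297,152). The ring is at (254,400) and the vice is centred near (205,307). I choose the brass one and check it in a close crop, segmented by colour.

```bash
python3 - <<'E'
from h import *
im=cv2.imread("pics/top.png")[...,::-1].copy(); cal=get_calibration("top")
hsv=cv2.cvtColor(im,cv2.COLOR_RGB2HSV)
print("box hsv",hsv[232,165],hsv[245,80],hsv[222,165])
m=cv2.inRange(hsv,(17,90,60),(35,255,255)); m[:205]=0;m[262:]=0;m[:,:138]=0;m[:,192:]=0
m=cv2.morphologyEx(m,cv2.MORPH_CLOSE,np.ones((5,5)))
cs,_=cv2.findContours(m,0,2);c=max(cs,key=cv2.contourArea)
w=np.array([onz(cal,p[0][1],p[0][0],.03)[:2] for p in c],np.float32)
print("box",cv2.minAreaRect(w*1000), cv2.boundingRect(c))
o=readout.get_obs();from scipy.spatial.transform import Rotation as R
q=o["tool_rot"];print("tool axes",R.from_quat(np.r_[q[1:],q[0]]).as_matrix().round(3).tolist())
a=cv2.resize(im[195:275,125:245],None,fx=5,fy=5,interpolation=2)[:,:380]
b=cv2.resize(im[135:285,255:355],None,fx=4,fy=4,interpolation=2)
a=cv2.copyMakeBorder(a,0,200,0,0,0); save("crop",np.hstack([a,b]))
E
```

```text
box hsv [ 19 133 177] [ 99  18 101] [ 19 135 162]
box ((494.0637512207031, 299.05462646484375), (64.4321517944336, 89.03601837158203), 50.783111572265625) (144, 214, 42, 42)
tool axes [[0.355, 0.935, -0.0], [0.935, -0.355, 0.0], [0.0, -0.0, -1.0]]
```

View pics/crop.png

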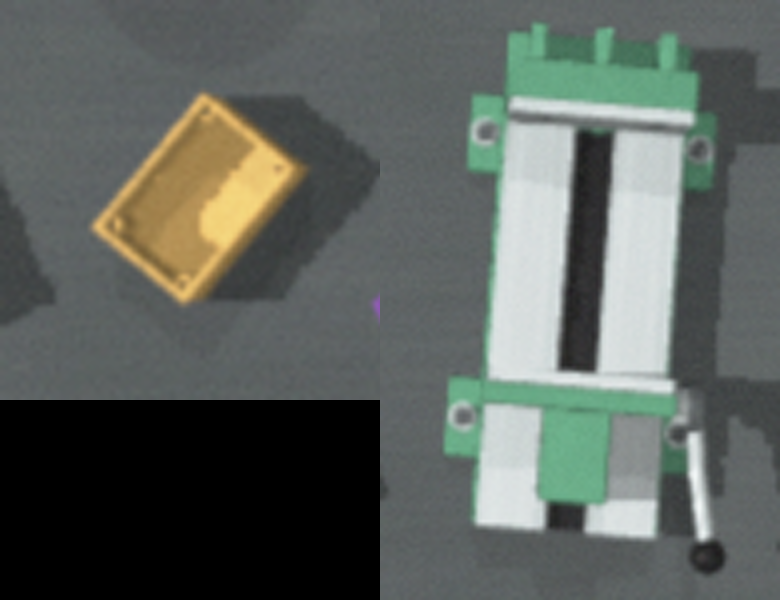

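The crop confirms an open brass box with corner posts, its long axis at about -40° in world. The vice is clear of clutter and the lever lies on its right. I measure the vice next and move above the box.

```bash
python3 - <<'E'
from h import *
cal=get_calibration("top")
P=lambda u,v,z: onz(cal,135+v/4-.4,255+(u-380)/4-.4,z)[:2]
for n,u,v,z in(("fixL",510,108,.066),("fixR",693,123,.066),("jawL",484,382,.066),("jawR",675,388,.066),("bedFL",500,125,.028),("bedNL",476,523,.028),("bedNR",655,537,.028),("bedFR",683,180,.028),("blkNL",540,500,.066),("blkNR",606,503,.066)): print(n,P(u,v,z).round(3))
E
```

```text
fixL [ 0.666 -0.001]
fixR [ 0.657 -0.11 ]
jawL [0.502 0.016]
jawR [ 0.498 -0.097]
bedFL [0.663 0.004]
bedNL [0.417 0.02 ]
bedNR [ 0.407 -0.089]
bedFR [ 0.628 -0.11 ]
blkNL [ 0.433 -0.017]
blkNR [ 0.431 -0.056]
```

Request:
carry_out(deltas=[[[-5,8,2],5],[[-10,16,4],12],[[-15,24,6],19],[[-20,32,7],19],[[-22,36,7.5],19],[[-22,36,7.5],19],[[-22,36,7.5],19],[[-22,36,7.5],19],[[-22,36,7.5],19],[[-22,36,7.5],19]], hand=1, newtons=40)

```text
t: 2.05
eef_pos: [0.4971, 0.2995, 0.1735]
tool_rot: [-0.0, 0.905, 0.426, 0.0]
contact_force: [-0.7, 0.5, 0.0]
gripper_width: 0.995
```

```bash
python3 - <<'E'
from h import *
im=read_camera("wrist");cal=get_calibration("wrist");save("w1",im)
print(np.round(cal["world_from_camera"],3).tolist())
hsv=cv2.cvtColor(im,cv2.COLOR_RGB2HSV)
m=cv2.inRange(hsv,(14,90,60),(35,255,255));m=cv2.morphologyEx(m,cv2.MORPH_CLOSE,np.ones((9,9)))
cs,_=cv2.findContours(m,0,2)
for c in sorted(cs,key=cv2.contourArea)[-3:]:
  w=np.array([onz(cal,p[0][1],p[0][0],.032)[:2] for p in c],np.float32)*1000
  print(cv2.boundingRect(c),cv2.minAreaRect(w))
E
```

```text
[[0.638, 0.744, 0.198, 0.447], [0.77, -0.617, -0.164, 0.341], [0.0, 0.257, -0.966, 0.299], [0.0, 0.0, 0.0, 1.0]]
(450, 382, 51, 38) ((786.7056884765625, 321.03265380859375), (47.096519470214844, 46.44529724121094), 40.601200103759766)
(243, 146, 72, 102) ((493.39007568359375, 301.4710388183594), (59.03425598144531, 87.16741180419922), 50.697303771972656)
(348, 0, 144, 105) ((469.0357666015625, 458.51580810546875), (87.77433776855469, 67.44974517822266), 24.087360382080078)
```

View pics/w1.png

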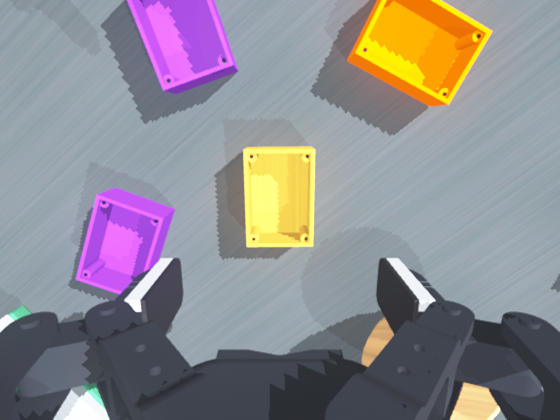

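The brass box (196,280) lies squarely under the gripper, with purple and orange boxes well outside the finger width. I go down and grip.

Request:
carry_out(deltas=[[[0,-0.2,5],0],[[0,-0.3,10],0],[[0,-0.3,13.5],0],[[0,-0.3,15],0],[[0,-0.3,15],0]])

```text
t: 2.72
eef_pos: [0.4943, 0.3018, 0.0232]
tool_rot: [-0.0, 0.905, 0.426, -0.0]
contact_force: [0.2, -0.9, 0.2]
gripper_width: 0.996
```

Request:
carry_out(deltas=[[[0,0,0],0],[[0,0,0],0],[[0,0,0],0],[[0,0,0],0],[[0,0,0],0],[[0,0,0],0]], hand=0, newtons=30)

```text
t: 3.48
eef_pos: [0.4951, 0.3025, 0.0248]
tool_rot: [-0.001, 0.905, 0.426, 0.001]
contact_force: [-1.8, -0.9, 7.6]
gripper_width: 0.673
```

Request:
carry_out(deltas=[[[0,0,0],0],[[0,0,0],0],[[0,0,-0.8],0],[[0,0,-0.8],0]], hand=0.9)

```text
t: 3.98
eef_pos: [0.4956, 0.3028, 0.0336]
tool_rot: [-0.001, 0.905, 0.426, 0.001]
contact_force: [0.0, 0.5, -0.2]
gripper_width: 0.902
```

Request:
carry_out(deltas=[[[0,0,0],0],[[0,0,0],0],[[0,0,0],0],[[0,0,0],0],[[0,0,0],0],[[0,0,0],0]], hand=0, newtons=30)

```text
t: 4.72
eef_pos: [0.4956, 0.3028, 0.0338]
tool_rot: [-0.001, 0.905, 0.426, 0.001]
contact_force: [-1.4, -0.4, 5.7]
gripper_width: 0.672
```

Request:
carry_out(deltas=[[[0,0,-4],0],[[0,0,-8],0],[[0,0,-12],0],[[0,0,-13],0],[[0,0,-13],0]])

```text
t: 5.35
eef_pos: [0.495, 0.3023, 0.1632]
tool_rot: [-0.001, 0.905, 0.426, 0.001]
contact_force: [1.1, -0.2, -3.5]
gripper_width: 0.669
```

Request:
carry_out(deltas=[[[-3,4.5,-1.5],-7],[[-6,9,-3],-14],[[-9.5,14.5,-3],-21],[[-13,20,-3],-28],[[-16.5,25,-3],-35],[[-19,29,-3],-35],[[-20,31,-3],-35],[[-20,31,-3],-35],[[-20,31,-3],-35],[[-20,31,-3],-35]])

```text
t: 6.6
eef_pos: [0.606, -0.0475, 0.1916]
tool_rot: [-0.001, 0.734, 0.679, 0.001]
contact_force: [-1.2, 0.4, -2.8]
gripper_width: 0.669
```

```bash
python3 - <<'E'
from h import *
im=read_camera("wrist");save("w2",im)
cal=get_calibration("wrist");np.save("w2cal.npy",cal,allow_pickle=True)
print(np.round(cal["world_from_camera"],3).tolist())
E
```

```text
[[0.078, 0.963, 0.257, 0.541], [0.997, -0.076, -0.017, -0.043], [0.003, 0.257, -0.966, 0.317], [0.0, 0.0, 0.0, 1.0]]
```

View pics/w2.png

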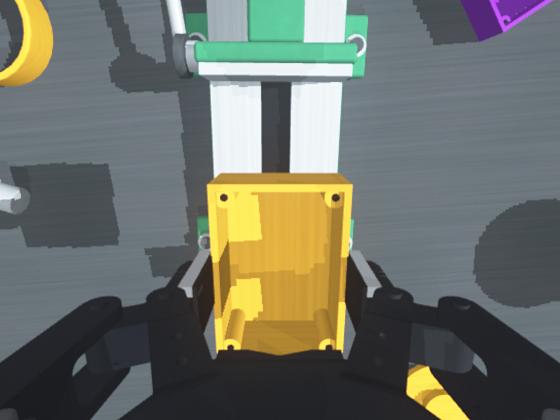

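The box is held level over the vice, rim cols 208–352. Slot cols run 262–290, ways 210–342, and the moving jaw's face is at row ~80.

```bash
python3 - <<'E'
from h import *
im=cv2.imread("pics/w2.png")[...,::-1];cal=np.load("w2cal.npy",allow_pickle=True).item()
g=im.min(2).astype(float); g=cv2.GaussianBlur(g,(3,3),0)
A=[];B=[];C=[];D=[]
for r in range(92,168,4):
  dx=np.diff(g[r])
  a=255+np.argmin(dx[255:272])+.5; b=280+np.argmax(dx[280:302])+.5
  c=200+np.argmax(dx[200:222])+.5; d=328+np.argmin(dx[328:352])+.5
  for L,v in((A,a),(B,b),(C,c),(D,d)): L.append(onz(cal,r,v,.028)[:2])
for n,L in zip("slotR slotL wayR wayL".split(),(A,B,C,D)):
  L=np.array(L);p=np.polyfit(L[:,0],L[:,1],1);print(n,"slope deg",np.degrees(np.arctan(p[0])).round(2),"y@.58",np.polyval(p,.58).round(4),"res",np.std(L[:,1]-np.polyval(p,L[:,0])).round(4),"y@.662",np.polyval(p,.662).round(4))
# moving jaw face lower edge at bed
for c in(225,245,310,330):
  col=g[55:100,c];print(c,[int(v) for v in col[::2]])
for r,c in((77,202),(77,353)): print("jaw top",onz(cal,r,c,.066).round(4))
q=readout.get_obs();print(q["eef_pos"].round(4),2*np.degrees(np.arctan2(q["tool_rot"][2],q["tool_rot"][1])))
# box: rim corners near side
zb=q["eef_pos"][2]-.0338+.032
for r,c in((184,208),(184,352)): print("rim",onz(cal,r,c,zb).round(4))
E
```

```text
slotR slope deg -4.38 y@.58 -0.0613 res 0.0002 y@.662 -0.0676
slotL slope deg -5.13 y@.58 -0.0365 res 0.0002 y@.662 -0.0438
wayR slope deg -4.97 y@.58 -0.1045 res 0.0003 y@.662 -0.1116
wayL slope deg -4.92 y@.58 0.0064 res 0.0002 y@.662 -0.0006
225 [95, 93, 85, 102, 219, 236, 238, 240, 237, 226, 141, 116, 118, 160, 184, 198, 240, 241, 241, 241, 241, 241, 240]
245 [95, 95, 86, 90, 207, 237, 236, 236, 236, 230, 146, 102, 102, 136, 168, 169, 213, 234, 233, 233, 238, 240, 240]
310 [99, 99, 92, 77, 165, 236, 236, 240, 243, 244, 198, 124, 121, 140, 195, 238, 240, 240, 239, 239, 240, 239, 239]
330 [103, 104, 97, 82, 150, 240, 241, 241, 241, 242, 209, 129, 121, 142, 228, 242, 241, 241, 241, 241, 241, 241, 241]
jaw top [ 0.5043 -0.0956  0.066 ]
jaw top [0.5127 0.0133 0.066 ]
[ 0.6062 -0.0478  0.1919] 85.56912562274819
rim [ 0.5619 -0.0728  0.1901]
rim [ 0.5663 -0.0157  0.1901]
```

Request:
carry_out(deltas=[[[-0.3,-0.1,3],0.5],[[-0.3,-0.1,6.5],0.5],[[-0.3,-0.1,10],0.5],[[-0.3,-0.1,12],0.5],[[-0.3,-0.1,12.7],0.5],[[-0.3,-0.1,12.7],0.5]])

```text
t: 7.4
eef_pos: [0.6054, -0.0501, 0.0653]
tool_rot: [-0.001, 0.737, 0.676, 0.001]
contact_force: [-0.6, -0.1, -3.0]
gripper_width: 0.666
```

Request:
carry_out(deltas=[[[-0.1,0,0.2],0],[[-0.1,0,0.35],0],[[-0.1,0,0.4],0],[[-0.1,0,0.4],0]])

```text
t: 7.9
eef_pos: [0.6057, -0.0511, 0.0619]
tool_rot: [-0.001, 0.737, 0.676, 0.002]
contact_force: [-0.9, 0.8, 0.9]
gripper_width: 0.667
```

Request:
carry_out(deltas=[[[0,0,0],0],[[0,0,0],0],[[0,0,0],0],[[0,0,0],0]], hand=0.95)

```text
t: 8.4
eef_pos: [0.6057, -0.0512, 0.0619]
tool_rot: [-0.001, 0.737, 0.676, 0.002]
contact_force: [-0.5, 0.3, -0.4]
gripper_width: 0.953
```

Request:
carry_out(deltas=[[[0,0,-3],0],[[0,0,-7],0],[[0,-4,-11],0],[[0,-9,-12],0],[[0,-13,-12],0],[[0,-15,-12],0],[[0,-15,-12],0],[[0,-15,-12],0]])

```text
t: 9.4
eef_pos: [0.4571, -0.0387, 0.182]
tool_rot: [-0.0, 0.737, 0.676, 0.002]
contact_force: [0.6, -1.2, 0.5]
gripper_width: 0.95
```

```bash
python3 - <<'E'
from h import *
im=read_camera("wrist");cal=get_calibration("wrist");save("w3",im);np.save("w3cal.npy",cal,allow_pickle=True)
o=readout.get_obs();print(o["t"],o["eef_pos"].round(4),2*np.degrees(np.arctan2(o["tool_rot"][2],o["tool_rot"][1])),o["contact_force"].round(2))
E
```

```text
9.45 [ 0.4572 -0.0387  0.1819] 85.07952566197703 [ 0.29 -0.44  0.47]
```

View pics/w3.png

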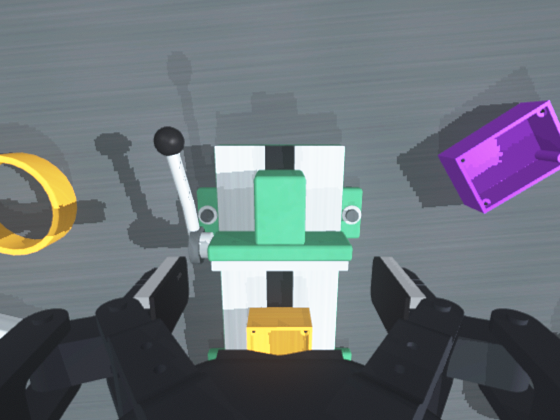

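The box stands midway on the ways (cols 247–312, with the ways at 222–340). The block (cols 254–305, rows 170–240) is under the tool, the lever is at the left (cols 155–210), and the ring is untouched.

```bash
python3 - <<'E'
from h import *
cal=np.load("w3cal.npy",allow_pickle=True).item();im=cv2.imread("pics/w3.png")
for r,c in((187,254),(187,304),(236,254),(236,306),(171,279)): print((r,c),onz(cal,r,c,.066).round(4))
print("jaw face top",onz(cal,269,213,.066).round(4),onz(cal,269,348,.066).round(4))
for r,c in((328,247),(328,312)): print("box rim",onz(cal,r,c,.060).round(4))
print(im[165:195:2,279].tolist())
E
```

```text
(187, 254) [ 0.4369 -0.0558  0.066 ]
(187, 304) [ 0.4401 -0.0182  0.066 ]
(236, 254) [ 0.4758 -0.06    0.066 ]
(236, 306) [ 0.4794 -0.0192  0.066 ]
(171, 279) [ 0.4264 -0.036   0.066 ]
jaw face top [ 0.501  -0.0961  0.066 ] [0.5106 0.0128 0.066 ]
box rim [ 0.5621 -0.0758  0.06  ]
box rim [ 0.5671 -0.0192  0.06  ]
[[69, 67, 59], [69, 66, 58], [74, 81, 57], [105, 130, 69], [103, 130, 66], [110, 138, 72], [159, 201, 99], [177, 224, 111], [181, 227, 111], [180, 227, 110], [180, 228, 111], [185, 229, 116], [184, 229, 115], [181, 228, 115], [180, 228, 111]]
```

Request:
carry_out(deltas=[[[0,0.1,0],0],[[0,0.1,3],0],[[0,0.1,6],0],[[0,0.1,9],0],[[0,0.1,11.2],0],[[0,0.1,12.1],0],[[0,0.1,12.1],0]], hand=0.63)

```text
t: 10.32
eef_pos: [0.4587, -0.0385, 0.0606]
tool_rot: [-0.0, 0.737, 0.676, 0.002]
contact_force: [-0.3, 0.8, 0.7]
gripper_width: 0.634
```

Request:
carry_out(deltas=[[[0,0,0],0],[[0,0,0],0],[[0,0,0],0],[[0,0,0],0],[[0,0,0],0],[[0,0,0],0]], hand=0, newtons=40)

```text
t: 11.08
eef_pos: [0.4596, -0.0384, 0.0614]
tool_rot: [0.0, 0.737, 0.676, 0.003]
contact_force: [-0.1, 1.0, 7.8]
gripper_width: 0.459
```

Request:
carry_out(deltas=[[[0,0.7,0],0],[[0,1.4,0],0],[[0,2.1,0],0],[[0,2.8,0],0],[[0,3.5,0],0],[[0,4.2,0],0],[[0,4.8,0],0],[[0,5,0],0],[[0,5,0],0]])

```text
t: 12.2
eef_pos: [0.51, -0.0427, 0.0615]
tool_rot: [0.001, 0.737, 0.676, 0.003]
contact_force: [2.1, 0.2, -6.4]
gripper_width: 0.459
```

Request:
carry_out(deltas=[[[0,0.15,0],0],[[0,0.3,0],0],[[0,0.45,0],0],[[0,0.6,0],0],[[0,0.75,0],0],[[0,0.9,0],0],[[0,1.05,0],0],[[0,1.2,0],0],[[0,1.3,0],0],[[0,1.3,0],0]])

```text
t: 13.45
eef_pos: [0.5231, -0.0438, 0.0615]
tool_rot: [0.001, 0.737, 0.676, 0.003]
contact_force: [-3.6, 0.7, -1.2]
gripper_width: 0.457
```

Request:
carry_out(deltas=[[[0,0.08,0],0],[[0,0.16,0],0],[[0,0.24,0],0],[[0,0.32,0],0],[[0,0.32,0],0]])

```text
t: 14.08
eef_pos: [0.5265, -0.0441, 0.0615]
tool_rot: [0.001, 0.737, 0.676, 0.003]
contact_force: [-2.8, 0.3, -0.1]
gripper_width: 0.455
```

Request:
carry_out(deltas=[[[0,0.04,0],0],[[0,0.08,0],0],[[0,0.12,0],0],[[0,0.16,0],0],[[0,0.2,0],0],[[0,0.2,0],0]])

```text
t: 14.82
eef_pos: [0.5286, -0.0443, 0.0615]
tool_rot: [0.001, 0.737, 0.676, 0.003]
contact_force: [-2.3, 1.1, -0.6]
gripper_width: 0.458
```

Request:
carry_out(deltas=[[[0,0.03,0],0],[[0,0.06,0],0],[[0,0.09,0],0],[[0,0.12,0],0],[[0,0.15,0],0],[[0,0.15,0],0]])

```text
t: 15.58
eef_pos: [0.5288, -0.0443, 0.0615]
tool_rot: [-0.0, 0.737, 0.676, 0.002]
contact_force: [-7.5, 1.0, 4.5]
gripper_width: 0.457
```

Request:
carry_out(deltas=[[[0,0.15,0],0],[[0,0.18,0],0],[[0,0.21,0],0],[[0,0.21,0],0],[[0,0.21,0],0]])

```text
t: 16.2
eef_pos: [0.5288, -0.0443, 0.0615]
tool_rot: [-0.002, 0.737, 0.676, 0.001]
contact_force: [-11.1, 2.2, 8.3]
gripper_width: 0.461
```

Request:
carry_out(deltas=[[[0,0.24,0],0],[[0,0.25,0],0],[[0,0.25,0],0],[[0,0.25,0],0],[[0,0.25,0],0]])

```text
t: 16.82
eef_pos: [0.5288, -0.0443, 0.0615]
tool_rot: [-0.003, 0.737, 0.676, -0.001]
contact_force: [-12.3, 2.6, 9.8]
gripper_width: 0.458
```

```bash
python3 - <<'E'
from h import *
F=[]
for i in range(6):
  im=read_camera("side" if i<3 else "top")
  if i==2: s=im
  F.append(readout.get_obs()["contact_force"])
print(np.mean(F,0).round(2),np.std(F,0).round(2),readout.get_obs()["eef_pos"].round(4))
save("s4",s);save("t4",im)
a=cv2.resize(s[150:290,240:400],None,fx=3,fy=3,interpolation=2)
b=cv2.resize(im[135:285,255:355],None,fx=2.8,fy=2.8,interpolation=2)
save("c4",np.hstack([a,b]))
E
```

```text
[-12.04   2.04   9.61] [0.51 0.2  0.59] [ 0.5289 -0.0443  0.0615]
```

View pics/c4.png

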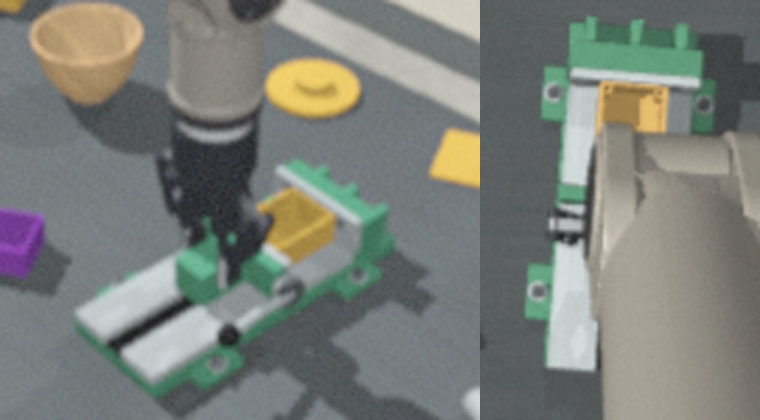

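The box is square against the fixed jaw with its far rim at the face, and the fingers are on the block only. I add a touch of push to cover the jaw's 1.5 N friction, then hand in.

Request:
carry_out(deltas=[[[0,0.27,0],0],[[0,0.28,0],0],[[0,0.28,0],0],[[0,0.28,0],0],[[0,0.28,0],0]])

```text
t: 17.75
eef_pos: [0.5289, -0.0444, 0.0615]
tool_rot: [-0.005, 0.737, 0.676, -0.002]
contact_force: [-14.1, 1.3, 10.2]
gripper_width: 0.458
```

```bash
python3 - <<'E'
from h import *
F=[]
for i in range(5):
  read_camera("top"); F.append(readout.get_obs()["contact_force"])
F=np.array(F);print(F.round(1).tolist(),readout.get_obs()["t"])
if 9<-F[:,0].mean()<17: print("handed in",bot.hand_in())
E
```

```text
[[-13.8, 2.7, 9.5], [-12.8, 2.5, 10.2], [-13.8, 2.9, 10.6], [-13.6, 2.5, 10.2], [-12.2, 2.4, 10.4]] 18.0
the job is handed in; nothing more can be done
handed in None
```

The brass box is on the vice bed, open side up and lengthways. I let go of it there, then slid the moving jaw up by its rear block until the box was against the fixed jaw. I handed in at 18 s with the arm still holding the jaw; no verdict came back.

- **Push:** the last readings were steady at 12.2 to 13.8 N along the vice. Less the jaw's 1.5 N friction, about 12 N reaches the box. I could not measure the force on the box directly.
- **Box position:** the last crops (side and top cameras) showed it square against the fixed jaw and near the middle. They were taken just before a final small increase in push. The jaw stopped where a box touching the fixed jaw should put it, to within about 1 mm.
- **Contact:** only the block is gripped, and the fingers are clear of the box.
- **Other things on the bench:** nothing bumped them on the way. The last crops show only the bowl, still in place; I did not check the ring and hammer again at the end.
- **What went less cleanly:**
    - The first grip on the box touched the bench lightly (about 8 N), so I gripped again 9 mm higher.
    - The gripper also presses down on the jaw with about 10 N and has tilted by about half a degree.

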